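# Tackle box into the rail corner, canister back to the rail

### The job

Tidy the mudroom bench by pushing only, with the fingers: slide the blue tackle box into the corner of the dark wooden rail, so that its plain back lies flat against the long back rail and its right end against the short end rail, and push the green canister back until it touches the long rail as well. Pick nothing up: the box and the canister stay flat on the bench all the way, neither lifted nor tipped, and everything else on the bench stays where it is.

Things in the scene. Friction and masses are not known exactly. Their poses are not given: they have to be found in the camera images.
- gallery: Dark L-shaped wooden rail fixed to the bench, 50 mm high, 20 mm thick. Origin at bench height, middle of the long back rail's inner (robot-side) face; x points away from the robot, square to that rail, y along it to the left. Back rail: inner face x = 0, y = -380 to +380 mm. End rail, on the right: inner face y = -340, x = -240 to 0 mm. Place and yaw vary; fixed goods stand 40 mm or more behind.
- gallery_corner (a point): Inner corner where the two rails meet, at bench height, 340 mm to the right (-y) of the gallery's origin; axes as the gallery's.
- tackle_box: Latched blue tackle box, 0.45 to 0.9 kg, 110 deep (its x) x 200 long (y) x 72 mm high; black handle folded on the lid, top 81 mm. Origin under its centre. Front (-x, towards the robot): two steel latches 5 mm proud, 24 wide, 65 mm left and right of the middle, 33 to 65 mm up, flat between. Back and ends plain and flat. Turned up to 0.3 rad at first. Slides at under 12 N.
- tackle_back_left (a point): Lower left back corner of the tackle box, at x = +55, y = +100, z = 0 mm of the box; axes as the box's.
- tackle_back_right (a point): Lower right back corner of the tackle box, at x = +55, y = -100, z = 0 mm of the box; axes as the box's.
- canister: Green round aluminium canister with bare screw lid, loose, upright, 0.25 to 0.46 kg. Body 100 mm in diameter to 60 mm high, lid 94 mm, 88 mm high in all: too wide to grasp. Origin under its centre, z up. It stands on the left half of the bench, the way straight back to the long rail free.
- flashlight: Yellow plastic flashlight lying on the bench beyond the canister on the left, 156 mm long (its x), 52 mm high; origin under its middle. Leave it alone.
- keyring: Steel ring with three keys lying flat, 4 mm high, within 66 mm of its origin at the ring's centre, on the robot's side of the box. Leave it alone.
- polish_tin: Flat round tin with a dark red lid, 84 mm in diameter, 26 mm high, on the robot's side of the box; origin under its centre. It and the keyring may have changed places. Leave it alone.
- paddle: Flat wooden boot scraper paddle, 258 mm long (its x, blade to +x), blade 75 mm wide, 10 mm thick, lying on the left towards the robot; origin under its middle. Leave it alone.
- boot_brush: Wooden boot brush, 165 mm long (its x), 50 mm wide, 44 mm high, on the far side of the end rail; origin under its centre. Leave it alone.
- mug: Blue mug, 82 mm in diameter and high, on the right towards the robot; origin under its centre. Leave it alone.
Mind the look-alikes: they are no part of the job. What is shaped like the canister but yellow is not meant.

How it is judged:
By the outcome, as a careful person would: the job done as asked, in the order asked, and still so for the second after the job is handed in, with the robot touching nothing.
It also fails if it takes over 72 s, if anything falls off the work surface, if the arm or the gripper's body presses on something with over 40 N, if the wrist force passes 120 N, or if a joint passes its speed limit or range.

### The arm

A 7-joint arm with a two-finger parallel gripper is mounted at the origin on the work surface. World frame = base frame: x ahead of the robot, y to its left, z up, the work surface at z = 0. Lengths are in mm, angles in rad, forces in N, time in s.
With the tool pointing down it reaches from about 400 to 875 mm from the base axis. Payload 19.3 kg.
Tool frame: the origin (TCP) lies at the very end of the fingers, on their centre line; the grasp point (between the pads) lies 19 mm behind it (grip_point_offset is the z of the grasp point in the tool frame, in mm); z points along the fingers, y is the line along which they close (so a half turn about z gives the same grasp; the last joint's range is limited). The gripper opens to 85 mm and grips with 20 to 120 N. Pads are 22 mm wide; open, the fingers measure 114 mm over their backs; the gripper's body (76 mm by 85 mm) begins 54 mm behind the grasp point. The pads swing forward as they close: fully open they stand 13 mm farther back than shut.
Start: joints at [-1.26, 0.521, -0.036, 1.599, 0.021, 1.021, -0.113], TCP at [232.307, 580.214, 231.291] pointing down, gripper open.
Joint ranges: [-2.91, 2.91], [-0.3, 2.13], [-1.5, 1.42], [0.17, 2.43], [-1.26, 4.41], [0.16, 1.93], [-2.52, 2.52]. Speed limits (rad/s): [1.89, 1.89, 2.39, 2.39, 3.01, 3.01, 3.01].

### API

Orientations are given as a 3x3 rotation matrix whose columns are the frame's x, y, z axes.
In Python, from workcell import movep, movel, goto_joints, open_gripper, clamp, wait, inverse_kinematics, read_state, camera, PlanningError, finish_job, grip_point_offset gives the robot as it stands. Calls block until the motion is done:
- movep(position, orientation): joint-space move of the TCP to a pose.
- movel(position, frame=None, max_speed=150, guard=None): straight line of the TCP; frame=None keeps the orientation; max_speed is the mean speed in mm/s. With guard (N) it stops when the force on the tool has changed by that much, and returns True; else False.
- goto_joints(angles): joint-space move.
- open_gripper() and clamp(): open the fingers fully, or close them until they stop; the grip force is fixed at half the most.
- wait(seconds).
- inverse_kinematics(position, orientation): joint angles nearest the present ones, or None.
- read_state(): the state.
- camera(name): name is "side" or "top"; returns a dict with "image" (420x560x3 uint8, blue, green, red), "range_z" (420x560 float32, mm along the optical axis (not along the pixel's ray), 0 where there is no reading), "fx", "fy", "cx", "cy" (pixels), "dist_coeffs" ([k1, k2, p1, p2, k3] as OpenCV has them; the pictures are not rectified), "cam_to_world" (4x4, takes a point from camera to world coordinates). Camera axes: x right, y up, looking along -z (the intrinsics and any distortion apply to the point x, -y, -z); pixel columns grow to the right and rows downward; lengths in mm; the calibration is good to about 2 mm. A picture is of the moment at which its call begins.
A pose or a line that the arm cannot do raises PlanningError and nothing moves.
- finish_job(): hands the job in; it is judged then, once.
The state is a dict: "time": time; "qpos": joint angles; "qvel": joint speeds; "joint_efforts": joint torques, N m; "eef_pos": TCP position; "tool_rot": TCP orientation; "ft_force": force on the tool from outside, world axes, zero at the start; "torque": the same for the moment, N m; "finger_gap": finger opening in mm; "gripper_force": force on a finger pad.
Only numpy, scipy, OpenCV 4.12 (cv2) and the standard library are available. Lean on these libraries where they do the work, as an engineer would, in place of code of your own. Each camera call takes 0.05 s, during which the arm holds its last target. There are 200 camera calls.

## Working session

There is one attempt and no reset: what is moved stays moved. The work goes in short steps, each a Python script; the robot and the scene stay as the last script left them, time stands still between calls to the robot, and variables do not carry over. Pictures are saved under pics/ and viewed, at most 10 in all, crops included, and the job is handed in when it is done.

```bash
mkdir -p pics; ls
cat > h.py <<'E'
import numpy as np, cv2
from workcell import *
def snap(name,fn):
    c=camera(name); cv2.imwrite('pics/'+fn+'.png',c['image']); np.savez('pics/'+fn+'.npz',**{k:np.array(v) for k,v in c.items()}); return c
def cloud(c):
    h,w=c['range_z'].shape
    u,v=np.meshgrid(np.arange(w,dtype=float),np.arange(h,dtype=float))
    K=np.array([[float(c['fx']),0,float(c['cx'])],[0,float(c['fy']),float(c['cy'])],[0,0,1]])
    p=cv2.undistortPoints(np.stack([u.ravel(),v.ravel()],1)[:,None],K,np.array(c['dist_coeffs'],float))[:,0]
    z=c['range_z'].ravel().astype(float)
    P=np.stack([p[:,0]*z,-p[:,1]*z,-z,np.ones_like(z)],1)@np.array(c['cam_to_world']).T
    P=P[:,:3].reshape(h,w,3); P[c['range_z']==0]=np.nan; return P
E
python3 - <<'E'
from h import *
for n in('top','side'):
    c=snap(n,n+'0'); P=cloud(c); print(n,np.array(c['cam_to_world']).round(2).tolist(),np.nanmedian(P[...,2]))
    print((c['range_z']==0).mean())
s=read_state(); print(s['time'],s['eef_pos'],s['tool_rot'],s['ft_force'])
E
```

```text
pics
top [[0.0, 1.0, -0.08, 401.48], [-1.0, 0.0, 0.01, 44.95], [0.01, 0.08, 1.0, 1211.96], [0.0, 0.0, 0.0, 1.0]] 0.4744313766103687
0.004081632653061225
side [[0.97, 0.17, -0.19, 160.41], [-0.26, 0.66, -0.71, -1169.45], [0.0, 0.73, 0.68, 1217.49], [0.0, 0.0, 0.0, 1.0]] -1.7169051289965864
0.016445578231292515
0.1 [232.26456017 579.94757876 230.8077585 ] [[-9.28329928e-01  3.71757278e-01 -2.65556294e-04]
 [ 3.71757363e-01  9.28329509e-01 -8.86718000e-04]
 [-8.31201256e-05 -9.21889365e-04 -9.99999572e-01]] [ 0.43602664 -0.16262382  0.29132624]
```

View pics/top0.png

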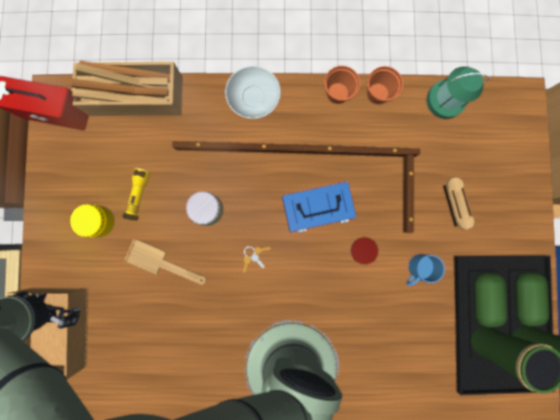

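View pics/side0.png

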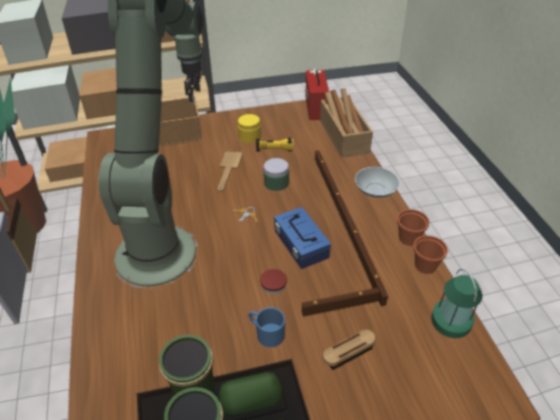

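The candidates for the canister are the green can with a bare lid (top view 204,208; side view 276,175), the yellow one (top 90,221) and the green lantern (top 455,92). The one at (204,208) fits: it has a green body and bare lid, and stands left of the box with a free way to the rail. The box is at (320,207) with its latches towards the robot (303,232 and 345,222). The rail corner is near (410,154).

```bash
cat > meas.py <<'E'
from h import *
def obj(c,P,name):
    hsv=cv2.cvtColor(c['image'],cv2.COLOR_BGR2HSV); H,S,V=[hsv[...,i].astype(int) for i in range(3)]
    X,Y,Z=P[...,0],P[...,1],P[...,2]
    return X,Y,Z,H,S,V
def rect(pts): return cv2.minAreaRect(pts.astype(np.float32)[:,None])
def rail(P):
    # in rough region, z 42..56
    X,Y,Z=P[...,0],P[...,1],P[...,2]
    t=(Z>42)&(Z<58)
    return t
def box(c,P):
    X,Y,Z,H,S,V=obj(c,P,'')
    m=(abs(Z-72)<7)&(H>100)&(H<125)&(S>110)&(X>480)&(X<800)
    m=cv2.morphologyEx(m.astype(np.uint8),cv2.MORPH_OPEN,np.ones((3,3)))>0
    n,l,st,_=cv2.connectedComponentsWithStats(m.astype(np.uint8)); k=1+np.argmax(st[1:,4]); m=l==k
    return rect(P[m][:,:2]),m.sum()
def can(c,P):
    X,Y,Z,H,S,V=obj(c,P,'')
    m=(abs(Z-88)<6)&(S<70)&(X>450)&(X<760)&(Y>120)&(Y<420)
    return cv2.minEnclosingCircle(P[m][:,:2].astype(np.float32)),P[m].mean(0),m.sum()
E
python3 - <<'E'
from meas import *
for n in('top','side'):
    c={k:v for k,v in np.load(f'pics/{n}0.npz').items()}; P=cloud(c)
    for px in ([(178,145),(300,149),(415,151),(409,225),(204,208),(320,195),(253,255),(364,250),(425,268),(136,195)] if n=='top' else [(320,155),(350,225),(380,292),(310,305),(276,168),(300,232),(247,214),(273,280),(270,322)]):
        print(n,px,P[px[1],px[0]].round(1))
    print(box(c,P)); print(can(c,P))
    t=(P[...,2]>40)&(P[...,2]<58)&(P[...,0]>540)&(P[...,0]<860)&(P[...,1]>-420)&(P[...,1]<460)
    k,l,st,_=cv2.connectedComponentsWithStats(t.astype(np.uint8))
    for j in range(1,k):
        if st[j,4]>60:
            q=P[l==j]; print(j,st[j],q.min(0).round(),q.max(0).round())
cv2.imwrite('pics/crop.png',cv2.resize(cv2.imread('pics/side0.png')[110:320,200:400],None,fx=2.8,fy=2.8,interpolation=2))
E
```

```text
top (178, 145) [675.6 345.2  52.4]
top (300, 149) [664.8 -25.   47.5]
top (415, 151) [ 659.8 -377.4   50.9]
top (409, 225) [ 433.5 -352.6   51.3]
top (204, 208) [481.3 255.5  92.4]
top (320, 195) [521.6 -82.1  71.5]
top (253, 255) [342.2 118.9   2.1]
top (364, 250) [ 358.1 -220.3   27.2]
top (425, 268) [ 300.7 -416.9    3. ]
top (136, 195) [524.3 472.5  41.7]
(((518.7978515625, -74.84733581542969), (77.58782958984375, 204.1091766357422), 0.034421470016241074), np.int64(1291))
(((483.03607177734375, 263.0313415527344), 47.70545196533203), array([487.25575257, 262.60009357,  87.8679971 ]), np.int64(734))
4 [225  87  55  32 208] [760.  39.  40.] [860. 206.  54.]
14 [ 172  141  248   50 1988] [ 540. -393.   40.] [689. 365.  58.]
15 [140 169   8  16  79] [558. 441.  40.] [603. 460.  57.]
side (320, 155) [683.8 323.3  51.1]
side (350, 225) [663.7 -82.3  48.4]
side (380, 292) [ 654.1 -374.4   45.9]
side (310, 305) [ 436.6 -364.6   45.8]
side (276, 168) [481.5 237.   90.4]
side (300, 232) [482.3 -92.8  72.2]
side (247, 214) [340.7 113.1  -0. ]
side (273, 280) [ 356.9 -229.3   25.2]
side (270, 322) [ 314.3 -367.     7.9]
(((516.9791870117188, -85.16632843017578), (77.8239517211914, 205.97463989257812), 1.7421596050262451), np.int64(693))
(((482.9857177734375, 258.8015441894531), 49.83905029296875), array([488.77105732, 255.44642741,  87.26364198]), np.int64(278))
1 [333 133  27  17  96] [780. 340.  40.] [859. 452.  58.]
4 [ 315  150   74  151 1217] [ 540. -398.   40.] [694. 367.  58.]
5 [355 167  35  30 132] [759.  33.  40.] [860. 208.  54.]
```

View pics/crop.png

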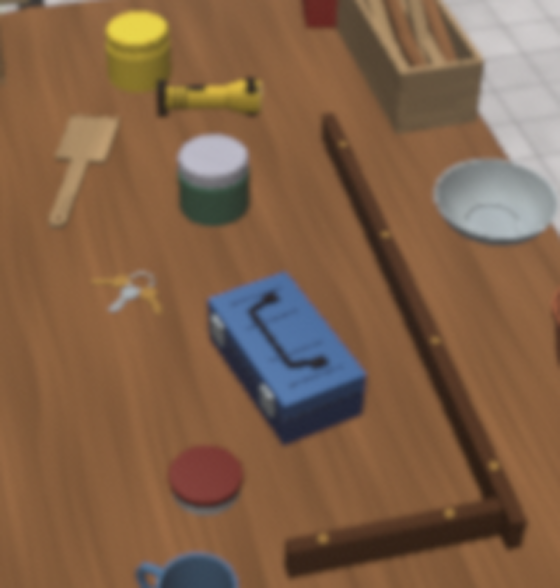

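The crop confirms it: the canister with green body and bare lid is at (213,178) and the yellow look-alike at (138,50). The latches are on the near-left face of the box. The minAreaRect fit of the box looks wrong, so I'll refine the poses of the rail and the box.

```bash
cat > fit.py <<'E'
from meas import *
from scipy.optimize import least_squares
def fitrail(P):
    X,Y,Z=P[...,0],P[...,1],P[...,2]; t=(Z>44)&(Z<57)
    b=t&(X>630)&(X<710)&(Y>-330)&(Y<330)
    e=t&(X>450)&(X<610)&(Y>-420)&(Y<-310)
    # shared-yaw fit; back: centre line of top is 10mm behind inner face, end: 10 mm outside
    B,E=P[b][:,:2],P[e][:,:2]
    def f(p):
        n=np.array([np.cos(p[0]),np.sin(p[0])]); l=np.array([-n[1],n[0]])
        return np.r_[B@n-p[1]-10, E@l-p[2]+10]
    p=least_squares(f,[0,660,-340],loss='soft_l1',f_scale=3).x
    n=np.array([np.cos(p[0]),np.sin(p[0])]); l=np.array([-n[1],n[0]])
    return p[0],p[1],p[2],n,l   # yaw, n-coordinate of the inner back face, l-coordinate of the inner end face
def fitbox(c,P,hint):
    X,Y,Z=P[...,0],P[...,1],P[...,2]
    m=(Z>64)&(Z<92)&(np.hypot(X-hint[0],Y-hint[1])<140)
    hsv=cv2.cvtColor(c['image'],cv2.COLOR_BGR2HSV); m&=((hsv[...,0]>95)&(hsv[...,0]<130)&(hsv[...,1]>60))|(hsv[...,2]<70)
    k,l,st,_=cv2.connectedComponentsWithStats(m.astype(np.uint8)); m=l==1+np.argmax(st[1:,4])
    q=P[m][:,:2]; ce=q.mean(0); w,v=np.linalg.eigh(np.cov((q-ce).T)); a=v[:,0]; a*=np.sign(a[0])
    yaw=np.arctan2(a[1],a[0]); d=(q-ce)@np.stack([a,[-a[1],a[0]]],1)
    lo,hi=np.percentile(d,2,axis=0),np.percentile(d,98,axis=0)
    return ce,yaw,np.sqrt(12*w),lo.round(1),hi.round(1),int(m.sum())
def load(f): return dict(np.load(f'pics/{f}.npz').items())
E
python3 - <<'E'
from fit import *
for n in('top0','side0'):
    c=load(n);P=cloud(c);r=fitrail(P);b=fitbox(c,P,(515,-80));print(n,r);print(b)
    d=P[...,:2]
    print('box in rail coords n,l:', b[0]@r[3]-r[1], b[0]@r[4]-r[2],'rel yaw',b[1]-r[0])
    Z=P[...,2]
    for nm,ctr,rad in [('keys',(342,119),80),('tin',(357,-225),70),('mug',(310,-390),70),('can',(483,261),75)]:
        m=(np.hypot(P[...,0]-ctr[0],P[...,1]-ctr[1])<rad)&(Z>(12 if nm!='keys' else 3))
        if m.any(): print(nm,P[m].min(0).round(),P[m].max(0).round())
E
```

```text
top0 (np.float64(-0.026550889250860975), np.float64(659.5042947024716), np.float64(-334.228148073606), array([ 0.99964755, -0.02654777]), array([0.02654777, 0.99964755]))
(array([487.98017839, -77.91082753]), np.float64(0.21306951949729472), array([108.29123473, 199.12735855]), array([-51.7, -95.8]), array([52.2, 95.1]), 2465)
box in rail coords n,l: -169.6277482384907 269.29956601120375 rel yaw 0.23962040874815568
keys [263.  42.   3.] [416. 193.   9.]
tin [ 316. -265.   17.] [ 395. -180.   32.]
mug [ 255. -444.   12.] [ 347. -343.   89.]
can [433. 213.  12.] [532. 311.  94.]
side0 (np.float64(-0.03285591330741198), np.float64(661.189968885211), np.float64(-337.5226927314211), array([ 0.99946029, -0.03285   ]), array([0.03285   , 0.99946029]))
(array([489.25735541, -90.61298514]), np.float64(0.21573820657560436), array([109.25817578, 200.936177  ]), array([-50.9, -91.4]), array([ 53.6, 101.6]), 1439)
box in rail coords n,l: -169.22003231668725 263.03071726671647 rel yaw 0.24859411988301633
keys [265.  41.   3.] [417. 199.  10.]
tin [ 317. -271.   13.] [ 401. -184.   33.]
mug [ 255. -450.   12.] [ 349. -352.   90.]
can [437. 203.  12.] [535. 309.  98.]
```

Result from the top view: rail yaw is about -0.028. The box is 170 mm in front of the back rail (its centre must end at 55) and 268 mm from the end rail (must end at 100), turned +0.24.

Plan:
1. Push the front with open fingers, clear of the latches, until the box is straight and close to the back rail.
2. Push the left end with open fingers over to the end rail.
3. Press the box back against the long rail.
4. Push the canister.

```bash
cat > r.py <<'E'
from fit import *
YAW,N0,L0=-0.028,659.8,-335.0     # rail frame: n=0 inner back face, l=0 inner end face
def R2(a): return np.array([[np.cos(a),-np.sin(a)],[np.sin(a),np.cos(a)]])
def W(n,l,z): return [*(R2(YAW)@np.array([N0+n,L0+l])),z]
def rot(a,flip=0): # tool y along rail-l turned by a; pointing down
    t=YAW+a+(np.pi if flip else 0); y=np.array([-np.sin(t),np.cos(t),0]); z=np.array([0,0,-1.]); return np.stack([np.cross(y,z),y,z],1)
def inrail(p): return R2(YAW).T@np.asarray(p)[:2]-[N0,L0]
def st(msg=''):
    s=read_state(); print(msg,'t',round(s['time'],2),'nl',inrail(s['eef_pos']).round(1),'z',s['eef_pos'][2].round(1),'F',np.round(s['ft_force'],1)); return s
def look(fn,hint,v='top'):
    c=snap(v,fn);P=cloud(c);b=fitbox(c,P,hint); print('box nl',inrail(b[0]).round(1),'yaw',round(b[1]-YAW,3),b[2].round(),b[5]); return c,P
E
python3 - <<'E'
from r import *
bx=np.array([-169.6,268.]); a=.242
def T(x,y): return bx+R2(a)@[x,y]
for d in (-84,-80,-66): print(d,W(*T(d,38),15), inverse_kinematics(W(*T(d,38),15),rot(a)))
try:
    movep(W(*T(-84,38),150),rot(a)); st()
    movel(W(*T(-84,38),15),max_speed=150); st()
    print(movel(W(*T(-58,38),15),max_speed=30,guard=3)); st()
except PlanningError as e: print(e)
E
```

```text
-84 [np.float64(397.9781288886801), np.float64(-61.40346170277653), 15] [ 0.1846277   0.61586291 -0.22678836  2.29562508  0.49977049  0.27446948
  1.29935183]
-80 [np.float64(401.8868859011259), np.float64(-60.55398032119376), 15] [ 0.14552696  0.61587446 -0.18035596  2.28835442  0.40561806  0.26572705
  1.38974839]
-66 [np.float64(415.56753544468614), np.float64(-57.58079548565397), 15] [ 0.09171676  0.62255234 -0.1220425   2.25861843  0.2662976   0.27313328
  1.52033703]
 t 2.48 nl [-259.9  285.2] z 150.1 F [ 0.3 -0.2 -0.4]
 t 3.52 nl [-259.9  284.8] z 15.5 F [-1.5  0.1  0.5]
True
 t 4.14 nl [-242.7  289.2] z 14.8 F [ 0.6 -0.3  0.3]
```

Run:
```python
from r import *
p0=inrail(read_state()['eef_pos'])
for f in (.5,1.):
    b=np.array([-169.6,268.])*(1-f)+np.array([-82,275.])*f; a=.242*(1-f)
    t=b+R2(a)@[-65,38]
    print(movel(W(*t,15),rot(a),max_speed=60,guard=30)); st()
    look(f'p1_{f}',W(*b,0)[:2])
```

```text
False
 t 5.12 nl [-194.7  301.3] z 15.1 F [ 0.4 -0.6 -0.8]
box nl [-98.9 271.3] yaw 0.098 [ 83. 231.] 1095
False
 t 6.15 nl [-146.8  312.9] z 15.1 F [-0.2  0.3 -1.1]
box nl [-57.9 222. ] yaw -0.596 [ 78. 156.] 575
```

View pics/p1_1.0.png

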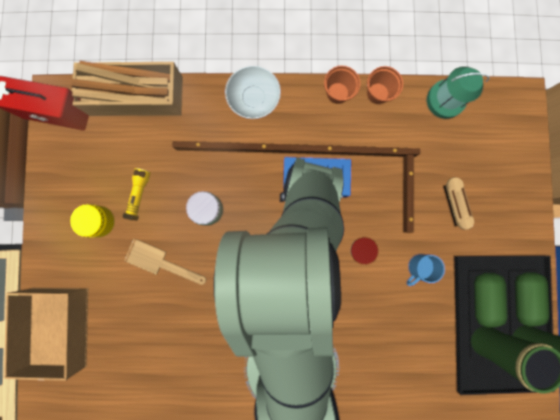

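The box now looks straight, spanning columns 283–351 at row about 175. I'll back off, go to the left end and measure again.

Run:
```python
from r import *
p=inrail(read_state()['eef_pos'])
movel(W(p[0]-14,p[1],15),max_speed=80)
movel(W(p[0]-14,p[1],120),max_speed=250)
for fl in (0,1):
    q=inverse_kinematics(W(-82,420,120),rot(np.pi/2,fl)); print(fl,q, read_state()['qpos'].round(2) if fl==0 else '')
c,P=look('p2',W(-82,275,0)[:2]); st()
c,P=look('p2s',W(-82,275,0)[:2],'side')
cv2.imwrite('pics/p2c.png',cv2.resize(c['image'][100:340,180:440],None,fx=2.2,fy=2.2))
```

```text
0 [ 0.23329925  0.67501445 -0.6596128   1.78066947  0.52530348  0.86894461
  2.44440591] [-0.26  0.51  0.29  2.04 -0.24  0.63  1.73]
1 [-0.69668408  0.73073587  0.7258566   1.83089551 -0.64303864  0.83131163
  0.32690622] 
box nl [-31.7 233.3] yaw -0.042 [ 15. 121.] 173
 t 7.14 nl [-160.9  313. ] z 119.7 F [0.5 0.2 0.1]
box nl [-76.9 263.5] yaw -0.069 [108. 199.] 1349
```

View pics/p2c.png

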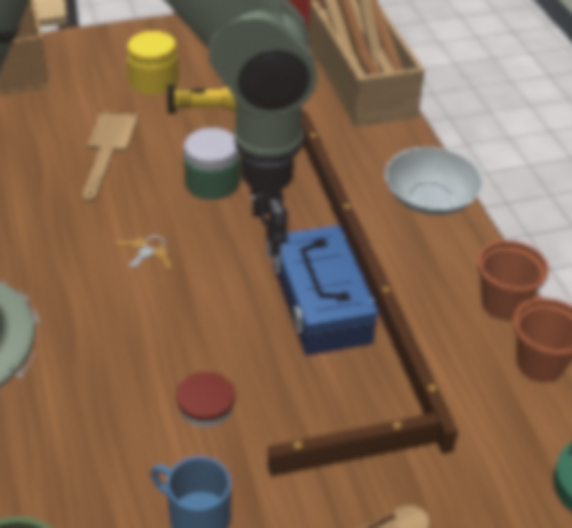

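The box is nearly straight, at n about -77, l about 268 and yaw about -0.06. Next I'll push the left end towards the end rail.

Run:
```python
from r import *
a=rot(np.pi/2,1)
movep(W(-77,405,130),a); movel(W(-77,405,16),max_speed=150); st()
print(movel(W(-77,365,16),max_speed=40,guard=3)); st()
c,P=look('p3',W(-77,269,0)[:2]); look('p3s',W(-77,269,0)[:2],'side')
print(movel(W(-77,221,16),max_speed=80,guard=35)); st()
print(movel(W(-77,204,16),max_speed=25,guard=20)); st()
look('p4',W(-77,100,0)[:2]);look('p4s',W(-77,100,0)[:2],'side')
```

```text
t 9.4 nl [-76.5 404.8] z 16.8 F [ 0.3 -0.9 -0.1]
True
 t 9.96 nl [-76.9 387. ] z 16.2 F [ 0.3 -3.4  6.9]
box nl [-85.2 255.2] yaw 0.276 [104. 164.] 1864
box nl [-77.9 273. ] yaw -0.023 [117. 220.] 1495
False
 t 12.3 nl [-77.  221.2] z 16.0 F [-1.1  2.  -0.9]
True
 t 12.8 nl [-76.8 210.7] z 16.1 F [0.4 3.9 9.4]
box nl [-89.8  54. ] yaw 0.636 [ 85. 137.] 1162
box nl [-79.2  96. ] yaw -0.013 [116. 218.] 1855
```

The box has reached the end rail: the guard stopped the move at l = 210.7 against 211 expected. Now I'll press it back.

```bash
python3 - <<'E'
from r import *
movel(W(-77,230,16),max_speed=100); movel(W(-77,230,130),max_speed=250)
movep(W(-165,138,130),rot(0)); movel(W(-165,138,16),max_speed=200); st()
look('p5',W(-77,100,0)[:2]);look('p5s',W(-77,100,0)[:2],'side')
print(movel(W(-128,138,16),max_speed=40,guard=30)); st()
print(movel(W(-112,138,16),max_speed=20,guard=20)); st()
movel(W(-150,138,16),max_speed=100); movel(W(-150,138,150),max_speed=250)
movep(W(-184,480,150),rot(0)); st()
c,P=look('p6',W(-55,100,0)[:2]); print(can(c,P)); c,P=look('p6s',W(-55,100,0)[:2],'side')
E
python3 - <<'E'
import cv2,numpy as np
a=cv2.imread('pics/p6.png')[130:250,300:440]; b=cv2.imread('pics/p6s.png')[180:320,280:420]
cv2.imwrite('pics/p6c.png',np.hstack([cv2.resize(a,(400,343),interpolation=2),cv2.resize(b,(343,343),interpolation=2)]))
E
```

```text
t 15.9 nl [-164.7  137.8] z 16.6 F [-0.6  0.3 -0.2]
box nl [-64.4 126.1] yaw 0.249 [ 90. 219.] 1300
box nl [-78.   85.8] yaw -0.055 [107. 197.] 1691
True
 t 16.69 nl [-138.   138.1] z 16.1 F [0.5 0.8 9.5]
True
 t 17.09 nl [-138.2  138.2] z 16.1 F [-2.3  1.2 11. ]
 t 19.32 nl [-183.6  478.8] z 149.8 F [-0.4 -0.3  0.8]
box nl [-72.8 102.2] yaw 0.007 [110. 199.] 2427
(((486.839111328125, 286.2787780761719), 35.724056243896484), array([482.43453625, 292.9012765 ,  87.90722327]), np.int64(202))
box nl [-72.3  88.6] yaw -0.006 [109. 201.] 1728
```

View pics/p6c.png

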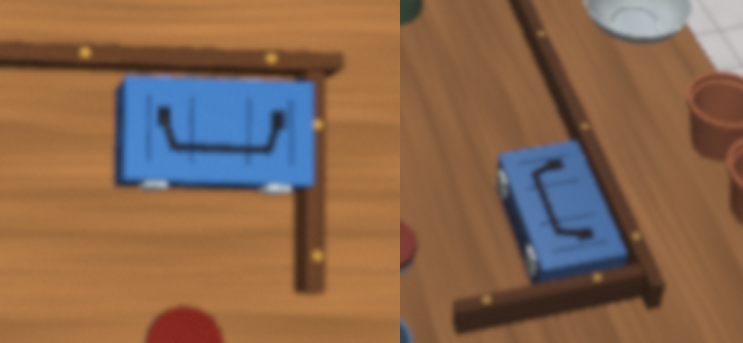

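The box is square and on the end rail but still about 17 mm short of the back rail. The off-centre push seems to have wedged it. I'll push with closed fingers at the middle of its front.

Run:
```python
from r import *
movep(W(-165,98,130),rot(0)); clamp(); movel(W(-165,98,18),max_speed=150); wait(.2); st()
print(movel(W(-143,98,18),max_speed=40,guard=6)); st()
for n in (-137,-130,-125,-121,-117):
    g=movel(W(n,98,18),max_speed=30,guard=25); wait(.1); st(g)
    look(f'p7{n}',W(-60,100,0)[:2],'side')
    if g: break
```

```text
t 22.72 nl [-164.5   97.9] z 18.8 F [0.2 0.5 0.1]
False
 t 23.42 nl [-143.2   98. ] z 17.9 F [-0.6 -0.3  1.4]
False t 23.87 nl [-136.9   98. ] z 18.0 F [ 0.5 -0.2  0.3]
box nl [-62.6  73. ] yaw -0.253 [ 97. 187.] 1390
False t 24.4 nl [-129.9   98. ] z 18.1 F [-0.5 -0.   0.4]
box nl [-55.8  73.3] yaw -0.248 [ 97. 187.] 1397
False t 24.87 nl [-124.9   98. ] z 18.1 F [ 0.7 -0.1  0.1]
box nl [-51.   73.9] yaw -0.241 [ 97. 186.] 1402
False t 25.3 nl [-121.4   98. ] z 17.8 F [-4.1  0.5 -0.2]
box nl [-47.8  74. ] yaw -0.245 [ 97. 186.] 1385
True t 25.66 nl [-122.1   98.3] z 16.7 F [-0.  -0.2 -0.2]
box nl [-47.7  72.8] yaw -0.25 [ 97. 186.] 1383
```

It slid back freely and stopped at n of about -121, as expected for contact with the rail. I'll back off, check the box and go to the canister, which I'll cradle between the open fingers.

Run:
```python
from r import *
movel(W(-150,98,18),max_speed=100); movel(W(-150,98,150),max_speed=250)
open_gripper()
movep(W(-160,330,150),rot(0))
c,P=look('p8',W(-55,100,0)[:2]); k=can(c,P); print(k, inrail(k[0][0])); print('can0',inrail((483,261)), 'rail',fitrail(P)[:3])
c,P=look('p8s',W(-55,100,0)[:2],'side');k=can(c,P); print(k, inrail(k[0][0])); st()
a=cv2.imread('pics/p8.png')[130:250,170:440]; b=c['image'][130:320,240:420]
cv2.imwrite('pics/p8c.png',np.hstack([cv2.resize(a,None,fx=1.7,fy=1.7)[:200],cv2.resize(b,None,fx=1.7,fy=1.7)[-200:]]))
cv2.imwrite('pics/p8d.png',np.vstack([cv2.resize(a[:,120:],(450,360),interpolation=2)]))
```

```text
box nl [-54.5 100.3] yaw -0.028 [110. 192.] 2334
(((483.19732666015625, 262.73651123046875), 47.39901351928711), array([487.03656195, 262.67292615,  87.91528753]), np.int64(727)) [-184.1477354  611.1612826]
can0 [-184.29636876  609.41992762] rail (np.float64(-0.021908666439604946), np.float64(660.4018055554563), np.float64(-338.07387856938095))
box nl [-54.9  88.5] yaw -0.019 [110. 202.] 1728
(((487.82904052734375, 256.0133361816406), 50.86411666870117), array([488.34147974, 254.71507528,  87.47197078]), np.int64(279)) [-179.32961275  604.57041391]
 t 28.62 nl [-159.7  328.3] z 150.0 F [-0.2 -0.2 -0.1]
```

View pics/p8d.png

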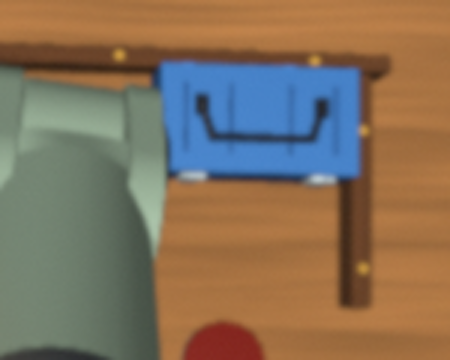

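The box sits in the corner and looks flush at the back. I'll seat it with a light nudge on the left end and another on the front, then push the canister.

Run:
```python
from r import *
clamp()
movep(W(-48,240,130),rot(0)); movel(W(-48,240,18),max_speed=200); wait(.1); st()
g=movel(W(-48,209,18),max_speed=30,guard=18); st(g)
movel(W(-48,240,18),max_speed=100); movel(W(-48,240,130),max_speed=250)
movep(W(-150,100,130),rot(0)); movel(W(-150,100,18),max_speed=200); wait(.1)
g=movel(W(-115,100,18),max_speed=35,guard=18); st(g)
movel(W(-150,100,18),max_speed=100); movel(W(-150,100,150),max_speed=250)
open_gripper()
movep(W(-255,610,150),rot(0)); 
look('p9',W(-55,100,0)[:2]); look('p9s',W(-55,100,0)[:2],'side')
print(inverse_kinematics(W(-255,610,21),rot(0)))
st()
```

```text
t 30.82 nl [-47.1 240. ] z 19.6 F [ 0.  -0.2  0.5]
True t 31.27 nl [-47.9 235. ] z 18.1 F [-0.5  3.1  3.8]
True t 34.44 nl [-121.7  100.3] z 17.4 F [0.2 0.  0. ]
box nl [-55.1 101.8] yaw 0.005 [111. 200.] 2430
box nl [-54.7  87.9] yaw -0.013 [110. 202.] 1731
[-0.81911803  0.6756768   0.17307023  2.09570414 -0.28582617  0.3919518
  1.12444068]
 t 38.32 nl [-254.5  609.3] z 150.0 F [-0.9 -0.9 -0.3]
```

The box is seated: yaw is about 0 and both views match the earlier contact readings. Now the canister.

Run:
```python
from r import *
l=609.5
movel(W(-255,l,22),max_speed=200); wait(.1); st()
g=movel(W(-214,l,22),max_speed=50,guard=6); st(g)
g=movel(W(-96,l,22),max_speed=60,guard=25); st(g)
g=movel(W(-76,l,22),max_speed=20,guard=12); wait(.1); st(g)
c=snap('side','q1s');P=cloud(c);k=can(c,P);print(k[0],inrail(k[0][0]))
movel(W(-150,l,22),max_speed=80); movel(W(-150,l,150),max_speed=250)
movep(W(-230,400,200),rot(0)); st()
c,P=look('q2',W(-55,100,0)[:2]); 
m=(abs(P[...,2]-88)<6)&(np.hypot(P[...,0]-615,P[...,1]-258)<90); k=cv2.minEnclosingCircle(P[m][:,:2].astype(np.float32)); print(k,inrail(k[0]),m.sum())
d,_=look('q2s',W(-55,100,0)[:2],'side')
cv2.imwrite('pics/q2c.png',np.hstack([cv2.resize(c['image'],None,fx=.8,fy=.8)[:,:400],cv2.resize(d['image'][100:320,220:440],(336,336))]))
```

```text
t 39.21 nl [-254.4  609.9] z 23.1 F [ 0.4 -0.2  1. ]
True t 40.01 nl [-214.3  609.4] z 21.8 F [-0.9  0.1  3.7]
False t 42.13 nl [-96.8 609.5] z 21.7 F [-4.1 -0.2  4.3]
True t 42.9 nl [-85.1 609.6] z 21.6 F [-4.   0.1  7.8]
((612.11328125, 238.4620819091797), 69.41187286376953) [-54.60271735 590.50554332]
 t 45.49 nl [-229.4  400.9] z 199.7 F [ 0.1  0.9 -0.6]
box nl [-55.1 101.7] yaw 0.003 [110. 200.] 2429
((617.2667236328125, 258.7578125), 47.589656829833984) [-50.01950119 610.93759604] 790
box nl [-54.8  88. ] yaw -0.015 [110. 202.] 1731
```

View pics/q2c.png

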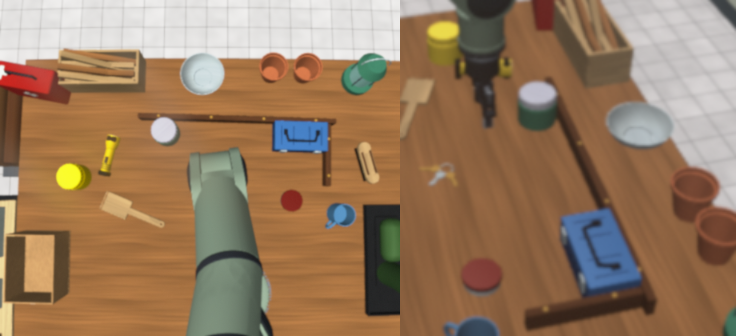

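The canister touches the rail (n = -50.0) and nothing else has moved. The earlier side nudge stopped early, so I'll do one more on the left end with the flat of the closed fingers, then check and hand in.

Run:
```python
from r import *
clamp(); a=rot(np.pi/2,1)
movep(W(-52,232,140),a); movel(W(-52,232,18),max_speed=200); wait(.1); st()
g=movel(W(-52,205,18),max_speed=35,guard=18); st(g)
movel(W(-52,235,18),max_speed=100); movel(W(-52,235,150),max_speed=250)
movep(W(-230,330,200),rot(0)); st()
c,P=look('z',W(-55,100,0)[:2]); look('zs',W(-55,100,0)[:2],'side')
m=(abs(P[...,2]-88)<6)&(np.hypot(P[...,0]-615,P[...,1]-258)<90); k=cv2.minEnclosingCircle(P[m][:,:2].astype(np.float32)); print(inrail(k[0]))
```

```text
t 48.21 nl [-51.2 232. ] z 19.5 F [ 0.1 -0.  -0.1]
True t 48.8 nl [-52.2 212.1] z 17.8 F [0.2 1.6 1.3]
 t 50.88 nl [-229.5  329.7] z 199.7 F [-0.2 -1.1  0.3]
box nl [-55.3 101.7] yaw 0.009 [111. 200.] 2443
box nl [-54.9  88.3] yaw -0.017 [110. 202.] 1731
[-50.35863219 611.15374176]
```

```bash
python3 -c "
from workcell import *
print(finish_job())"
```

```text
the job is handed in; nothing more can be done
None
```

The job is handed in at about 51 s: by the last camera check the blue box is in the rail corner, back and right end against the rails, and the green canister touches the long rail; nothing else appeared to have moved when last viewed.

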